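# Wedge the coarse cartridge into the knife sharpener

### The job

Of the two knife-sharpening cartridges on the worktop, take the one whose plunger is pulled out. Slide it narrow end first into the tapered dovetail way of the sharpener base, flat on the base's floor, and press it home, firmly but without ramming it, until it is wedged tight between the rails and stays tight when you let go. Leave its plunger pulled out, leave the other cartridge where it lies, and do not knock over the spice jar, the amber bottle or the clear beaker.

Things in the scene. Friction and masses are not known exactly. Their poses are not given: they have to be found in the camera images.
- bed: Fixed steel sharpener base, 215x150 mm (x -127.5 to +87.5, y +-75), top (floor of the way) 30 mm above the worktop. Origin: on the worktop under the middle of the way; z up; +x = direction a cartridge slides in. Two rails, 17 mm high, from x=-75 (open mouth) to +75 mm; no end stop. Wedged, a cartridge's axes are parallel to these and its origin is on the floor at x=-15 to +20, y=+-1 mm.
- way_mouth (a point): Middle of the open mouth of the way, at floor level (base frame x=-75 mm); axes as the base. Rails converge 4 deg each towards +x and their inner faces lean in 30 deg over the floor: gap at floor level 82 mm here, 61 mm at the far end, 17 mm less at the rail tops. Bare apron 52 mm long before the mouth, at floor level.
- gib_screw (a point): Top of the -y rail at mid length: an adjustable sprung gib (yields 1 mm per 40 N), set up to 1.5 mm farther in or out each time (this point is only nominal), so the wedging place must be felt. A cartridge held off-centre may bind on one rail first. Pushed along +x with 15 to 25 N, best freed and from behind so that it centres itself, it wedges and friction (about 0.3) keeps it tight.
- cart_a: Loose cartridge: aluminium dovetail shoe 110 mm long, 16 mm thick, with a grey block on top. Origin: centre of underside; z up; +x towards the narrow nose. Underside 80 mm wide at the rear (x=-55 mm), 64 mm at the nose (x=+55), 4 deg taper each side; sides lean in 30 deg, so the top is 18 mm narrower. 0.25 to 0.46 kg. Which cartridge lies where is random.
- cart_b: Second cartridge, same shape, size and axes as cart_a; differs only by its plunger.
- block_a (a point): Middle of cart_a's grey grip block, 42 mm above its underside, 7 mm behind its origin. Block: 24 mm wide (y), x=-45 to +31 mm, z=16 to 55 mm of the cartridge; two 5 mm knife slots cross its top 13 mm. Push the cartridge home low down, on the shoe's plain 16 mm high rear face (x=-55); a push high on the block tends to tip it.
- block_b (a point): The same point on cart_b's block.
- plunger_a (a joint): Plunger of cart_a: a steel stem with a dark round 17 mm knob in the block's front end, 33 mm above the cartridge's underside, sliding along the cartridge's +x. 0 = pushed in (knob against the block), 0.018 = pulled out (18 mm of stem showing). Light friction holds it (2 N).
- plunger_b (a joint): Plunger of cart_b, same meaning.
- spice: Spice jar standing on the worktop, 45 mm across, 106 mm high; origin at the centre of its underside.
- amber: Small amber bottle standing on the worktop, 47 mm across, 114 mm high; origin at the centre of its underside.
- beaker: Clear plastic beaker standing on the worktop, 74 mm across, 95 mm high; origin at the centre of its underside.
There are look-alikes about, which are no part of the job. What is shaped like the cart_a but blue or purple is not meant.

How it is judged:
At the end, for the whole second after the job is handed in: The cartridge with the pulled-out plunger sits in the way, flat (3 mm), straight (0.05 rad), within -25 to +30 mm of the base's middle along x and 5 mm across, at rest, still pressing on the base with over 18 N after release; its plunger is still over 10 mm out (x of cart_a in the frame of bed between -0.025 and 0.03 m and y of cart_a in the frame of bed between -0.005 and 0.005 m and z of cart_a in the frame of bed between 0.027 and 0.033 m and angle between the z axis of cart_a and the z axis of bed, either way round below 0.05 rad and angle between the x axis of cart_a and the x axis of bed, either way round below 0.05 rad and contact force between cart_a and bed above 18 N and linear speed of cart_a below 0.01 m/s and value of joint plunger_a above 0.01 m); the robot touches nothing.
It fails at once if the cartridge is rammed: it presses on the base with over 90 N (contact force between cart_a and bed above 90 N).
It fails at once if the other cartridge is moved by more than 20 mm (distance of cart_b from where it was at the start of the episode above 0.02 m).
It fails at once if the spice jar, amber bottle or beaker is knocked over (leans more than 30 degrees) (angle between any of spice, amber, beaker's own z axis and vertical above 0.52 rad).
It also fails if it takes over 54 s, if anything falls off the work surface, if the arm or the gripper's body presses on something with over 40 N, if the wrist force passes 120 N, or if a joint passes its speed limit or range.

### The arm

A 6-joint arm with a two-finger parallel gripper is mounted at the origin on a cart in front of the work surface, level with it; the furniture and walls round the work are solid. World frame = base frame: x ahead of the robot, y to its left, z up, the work surface at z = 0. Lengths are in m, angles in rad, forces in N, time in s.
With the tool pointing down it reaches from about 0.3 to 0.775 m from the base axis. Payload 14.6 kg.
Tool frame: the origin (TCP) lies midway between the tips of the shut fingers; the grasp point (between the pads) lies 19 mm behind it; z points along the fingers, y is the line along which they close (so a half turn about z gives the same grasp; the last joint's range is limited). The gripper opens to 94 mm and grips with 3 to 60 N. Pads are 16 mm wide; open, the fingers measure 119 mm over their backs; the gripper's body (75 mm by 177 mm) begins 78 mm behind the grasp point.
Start: joints at [-1.405, 0.3, 1.521, -0, 1.321, -0.067], TCP at [0.127, -0.535, 0.205] pointing down, gripper open.
Joint ranges: [-3.03, 3.03], [-0.79, 2.21], [0.23, 2.52], [-1.04, 4.18], [0, 3.07], [-2.55, 2.55]. Speed limits (rad/s): [2.22, 2.22, 2.57, 3.14, 3.14, 3.14].

### API

Orientations are given as a 3x3 rotation matrix whose columns are the frame's x, y, z axes.
In Python, from cell import r gives the robot as it stands.
- The arm moves only by the tool carry_out, never from a script. Its argument "commands" is a list of rows, each an object with "rotation": the turn, a rotation vector about the tool's x, y, z in degrees, a list of three; "slide": the shift along the tool's x, y, z in mm, a list of three; "gripper": the finger opening in mm, from 0 to 94. In form: [{"rotation": [rx, ry, rz], "slide": [tx, ty, tz], "gripper": gripper}, ...]. A call has 1 to 12 rows; each row is the pose to reach, as a shift and turn from the pose commanded when the call began, along the tool's axes at that moment; what a row does not reach only later rows make up. A row lasts 1/12 s, in which the tool goes at most 41.7 mm and 7.16 degrees, less where a joint would pass 70% of its speed; a pose out of reach is approached as far as the arm can. A call with a gripper value outside its range is refused whole. The fingers move at their own pace and stop on an object; the grip force is fixed at half the most. Time passes only in rows, so rows that repeat a pose let the fingers close. It gives the time, the measured TCP pose, the force, the opening and the grip force at its end, in the units of the state.
- r.get_obs(): the state, without advancing time (a new reading comes with each control period).
- r.camera(name): name is "scene" or "top" or "wrist"; returns a dict with "img" (384x512x3 uint8, red, green, blue), "depth" (384x512 float32, m along the optical axis (not along the pixel's ray), 0 where there is no reading), "mtx" (3x3 intrinsics, pixels), "R" (3x3) and "t" (3): a world point X has camera coordinates R X + t. Camera axes: x right, y down, z forward; pixel columns grow to the right and rows downward; lengths in m; the calibration is good to about 2 mm. A picture is of the moment at which its call begins.
- r.close_job(): hands the job in; it is judged then, once.
The state is a dict: "time": time; "joint_positions": joint angles; "qvel": joint speeds; "tau": joint torques, N m; "eef_pos": TCP position; "orientation": TCP orientation; "force": force on the tool from outside, world axes, zero at the start; "moment": the same for the moment, N m; "opening": finger opening in m; "grasp_force": force on a finger pad.
Only numpy, scipy, OpenCV 4.12 (cv2) and the standard library are available. Lean on these libraries where they do the work, as an engineer would, in place of code of your own. Each camera call takes 0.05 s, during which the arm holds its last target. There are 200 camera calls.

## Working session

There is one attempt and no reset: what is moved stays moved. The work goes in short steps, Python scripts to look and compute and a tool call to move; the robot and the scene stay as the last step left them, time stands still between calls to the robot, and variables do not carry over. Pictures are saved under pics/ and viewed, at most 10 in all, crops included, and the job is handed in when it is done.

Besides the shell and the picture viewer there is one more tool, called by a JSON object that holds its "api" and its "payload", one argument or row to a line. carry_out: Moves the arm, as the interface text tells. Its arguments: {"type":"object","properties":{"commands":{"type":"array","items":{"type":"object","properties":{"rotation":{"type":"array","items":{"type":"number"}},"slide":{"type":"array","items":{"type":"number"}},"gripper":{"type":"number"}}}}},"required":["commands"]}

```bash
mkdir -p pics; ls
python3 - <<'E'
from cell import r
import cv2,numpy as np,pickle
d={}
for n in ["top","scene"]:
    c=r.camera(n); d[n]=c; cv2.imwrite(f"pics/{n}0.png",c["img"][:,:,::-1]); print(n,c["mtx"].tolist(),c["R"].round(3).tolist(),c["t"],(c["depth"]>0).mean())
pickle.dump(d,open("d0.pkl","wb"))
o=r.get_obs(); print({k:np.round(v,3).tolist() for k,v in o.items()})
E
```

```text
pics
top [[416.2188836498854, 0.0, 251.4490348447589], [0.0, 416.2188836498854, 191.31826647676758], [0.0, 0.0, 1.0]] [[0.056, -0.998, 0.005], [-0.977, -0.056, -0.205], [0.205, 0.007, -0.979]] [-0.19919144  0.52010653  1.60647142] 0.996063232421875
scene [[412.53746545635425, 0.0, 250.62257503348266], [0.0, 412.53746545635425, 191.4065556726086], [0.0, 0.0, 1.0]] [[-0.824, -0.566, -0.011], [-0.26, 0.396, -0.881], [0.503, -0.723, -0.474]] [0.34972903 0.25867949 1.50247064] 0.9961344401041666
{'time': 0.1, 'joint_positions': [-1.405, 0.3, 1.522, 0.0, 1.321, -0.067], 'qvel': [-0.001, -0.002, -0.003, 0.002, 0.001, 0.0], 'tau': [0.003, -53.264, -35.328, 0.071, 0.023, -0.0], 'eef_pos': [0.127, -0.535, 0.205], 'orientation': [[0.973, 0.231, -0.0], [0.231, -0.973, 0.001], [0.0, -0.001, -1.0]], 'force': [0.416, 0.212, 1.011], 'moment': [0.021, 0.02, -0.029], 'grasp_force': 0.0, 'opening': 0.094}
```

View pics/top0.png

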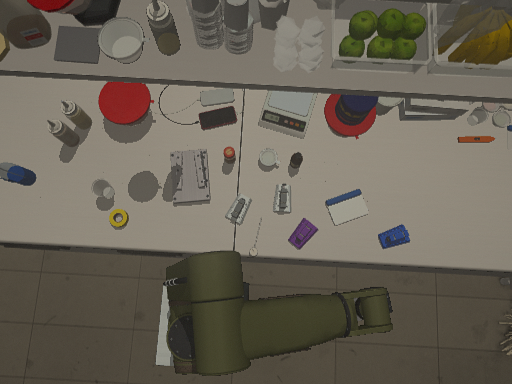

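View pics/scene0.png

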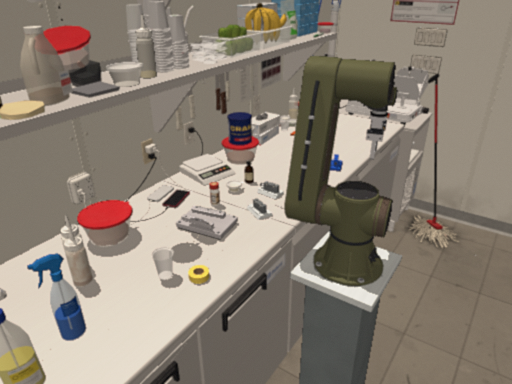

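The top view shows the base at about (190,177), cartridges at (238,208) and (283,198), spice jar at (230,155), amber bottle at (296,160), and beaker probably at (103,188). I'll zoom in for detail.

```bash
cat > h.py <<'E'
import numpy as np,cv2
def pts(c):
    "per-pixel world points from depth"
    v,u=np.mgrid[:384,:512]; K=c["mtx"]; z=c["depth"]
    P=np.stack([(u-K[0,2])/K[0,0]*z,(v-K[1,2])/K[1,1]*z,z],-1)
    return (P-c["t"])@c["R"]
def ray(c,u,v,z):
    "pixel onto the plane at height z"
    d=c["R"].T@np.linalg.solve(c["mtx"],[u,v,1]); o=-c["R"].T@c["t"]
    return o+d*(z-o[2])/d[2]
E
python3 - <<'E'
import pickle,cv2,numpy as np
from h import *
d=pickle.load(open("d0.pkl","rb"))
a=d["top"]["img"][140:235,150:310,::-1]; b=d["scene"]["img"][165:245,165:295,::-1]
a=cv2.resize(a,(800,475),interpolation=cv2.INTER_CUBIC);b=cv2.resize(b,(780,480),interpolation=cv2.INTER_CUBIC)
cv2.imwrite("pics/tc.png",a);cv2.imwrite("pics/sc.png",b)
P=pts(d["top"])
for u,v in [(190,177),(238,208),(283,198),(230,155),(296,160),(269,158),(103,188),(145,185),(220,220)]: print(u,v,P[v,u].round(3))
E
```

```text
190 177 [0.581 0.085 0.028]
238 208 [ 0.461 -0.12   0.05 ]
283 198 [ 0.511 -0.296  0.054]
230 155 [ 0.66  -0.077  0.108]
296 160 [ 0.661 -0.339  0.087]
269 158 [ 0.678 -0.233  0.035]
103 188 [0.518 0.438 0.012]
145 185 [0.543 0.271 0.002]
220 220 [ 0.416 -0.048 -0.003]
```

View pics/tc.png

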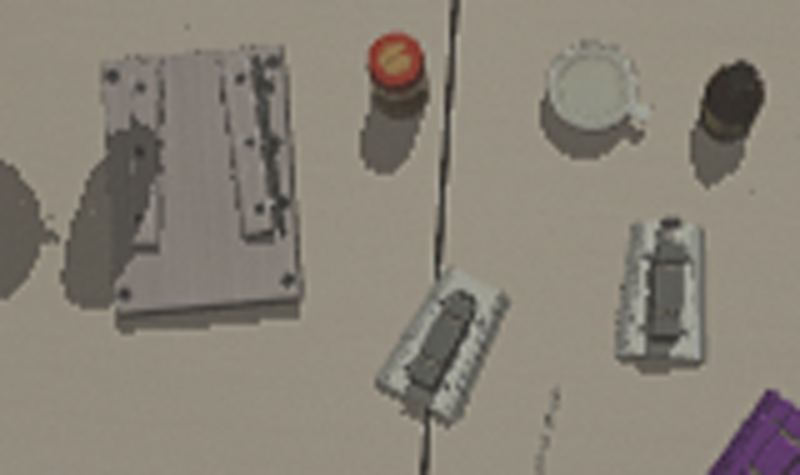

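View pics/sc.png

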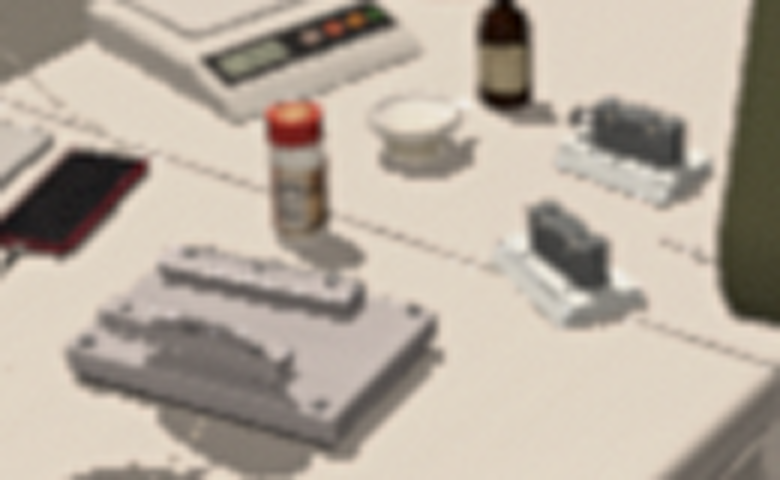

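The right-hand cartridge (top (283,198)) shows its knob well forward of its block, so its plunger is the pulled-out one. The left one (238,208) has its knob against the block. In the crop the base corners are at about (105,62), (285,45), (300,298) and (118,312), with the mouth facing the robot.

Run:
```python
import pickle
from h import *
d=pickle.load(open("d0.pkl","rb")); c=d["top"];P=pts(c)
C=np.array([ray(c,150+u/5,140+v/5,.03) for u,v in [(103,62),(285,45),(301,297),(118,312)]]); print(C.round(3))
L=(C[0]+C[1])/2;N=(C[2]+C[3])/2;ax=(L-N)/np.linalg.norm(L-N);print("yaw",np.degrees(np.arctan2(ax[1],ax[0])),"origin",(L+N)/2+ax*.02,np.linalg.norm(L-N),np.linalg.norm(C[0]-C[1]))
def reg(x0,x1,y0,y1,z0,z1):
    m=(P[...,0]>x0)&(P[...,0]<x1)&(P[...,1]>y0)&(P[...,1]<y1)&(P[...,2]>z0)&(P[...,2]<z1); return P[m]
for n,b in [("cartR",(.42,.6,-.38,-.22)),("cartL",(.36,.56,-.21,-.03))]:
    for lo,hi in [(.008,.024),(.042,.065)]:
        q=reg(*b,lo,hi); rc=cv2.minAreaRect((q[:,:2]*1000).astype(np.float32)); print(n,lo,len(q),rc)
for n,b in [("spice",(.6,.7,-.13,-.02)),("amber",(.6,.72,-.39,-.29)),("beak",(.44,.6,.36,.5)),("cup",(.62,.73,-.29,-.19)),("purple",(.35,.47,-.42,-.29))]:
    q=reg(*b,.02,.2); print(n,len(q),q.mean(0).round(3),q.min(0).round(3),q.max(0).round(3))
```

```text
[[ 0.68   0.173  0.03 ]
 [ 0.704  0.024  0.03 ]
 [ 0.493 -0.005  0.03 ]
 [ 0.472  0.141  0.03 ]]
yaw 8.364848935515406 origin [0.60708436 0.0862994  0.03      ] 0.2117022516190364 0.15054970838724738
cartR 0.008 308 ((505.99298095703125, -300.1174011230469), (173.6968536376953, 157.60745239257812), 0.712720513343811)
cartR 0.042 115 ((512.8541259765625, -296.8974914550781), (23.64332389831543, 75.47994995117188), 89.78144836425781)
cartL 0.008 312 ((454.681884765625, -115.68629455566406), (192.943115234375, 177.4837646484375), 3.0168867111206055)
cartL 0.042 117 ((463.6556396484375, -119.61116790771484), (24.595722198486328, 79.86856842041016), 65.96560668945312)
spice 161 [ 0.667 -0.073  0.088] [ 0.649 -0.094  0.021] [ 0.694 -0.05   0.115]
amber 148 [ 0.665 -0.34   0.077] [ 0.648 -0.365  0.02 ] [ 0.691 -0.32   0.12 ]
beak 269 [0.509 0.427 0.065] [0.469 0.38  0.02 ] [0.542 0.455 0.102]
cup 278 [ 0.68  -0.23   0.037] [ 0.644 -0.276  0.024] [ 0.719 -0.192  0.046]
purple 158 [ 0.384 -0.384  0.046] [ 0.35 -0.42  0.02] [ 0.467 -0.3    0.062]
```

{"api": "carry_out", "payload": {
  "commands": [
    {"slide": [100, -35, -5], "rotation": [0, 0, 3.4], "gripper": 94},
    {"slide": [220, -75, -10], "rotation": [0, 0, 6.7], "gripper": 94},
    {"slide": [330, -110, -15], "rotation": [0, 0, 10], "gripper": 94},
    {"slide": [428, -143, -15], "rotation": [0, 0, 13.4], "gripper": 94},
    {"slide": [428, -143, -15], "rotation": [0, 0, 13.4], "gripper": 94},
    {"slide": [428, -143, -15], "rotation": [0, 0, 13.4], "gripper": 94},
    {"slide": [428, -143, -15], "rotation": [0, 0, 13.4], "gripper": 94},
    {"slide": [428, -143, -15], "rotation": [0, 0, 13.4], "gripper": 94},
    {"slide": [428, -143, -15], "rotation": [0, 0, 13.4], "gripper": 94},
    {"slide": [428, -143, -15], "rotation": [0, 0, 13.4], "gripper": 94},
    {"slide": [428, -143, -15], "rotation": [0, 0, 13.4], "gripper": 94},
    {"slide": [428, -143, -15], "rotation": [0, 0, 13.4], "gripper": 94}
  ]
}}

```text
time: 1.1
eef_pos: [0.5141, -0.2936, 0.2198]
orientation: [[1.0, 0.003, 0.0], [0.003, -1.0, 0.001], [0.0, -0.001, -1.0]]
force: [0.9, -0.4, -0.4]
opening: 0.094
grasp_force: 0.0
```

Run:
```python
from cell import r
from h import *
o=r.get_obs();print(o["time"],o["eef_pos"].round(4),o["orientation"].round(3).tolist())
c=r.camera("wrist");cv2.imwrite("pics/w1.png",c["img"][:,:,::-1]);P=pts(c)
print("cam",(-c["R"].T@c["t"]).round(3),c["R"].round(2).tolist())
x,y,z=P[...,0],P[...,1],P[...,2]
for lo,hi in [(.012,.020),(.047,.065)]:
    m=(abs(x-.515)<.1)&(abs(y+.297)<.055)&(z>lo)&(z<hi);print(lo,m.sum(),z[m].mean(),cv2.minAreaRect((P[m][:,:2]*1000).astype(np.float32)))
```

```text
1.1 [ 0.5141 -0.2936  0.2198] [[1.0, 0.003, 0.0], [0.003, -1.0, 0.001], [0.0, -0.001, -1.0]]
cam [ 0.583 -0.294  0.399] [[0.0, -1.0, -0.0], [-0.97, -0.0, 0.23], [-0.23, 0.0, -0.97]]
0.012 1941 0.015468232440074942 ((522.3648071289062, -296.3182373046875), (66.36888885498047, 109.71046447753906), 88.92626190185547)
0.047 1059 0.053373763327540395 ((515.7030029296875, -296.61553955078125), (23.828420639038086, 74.69791412353516), 89.53807067871094)
```

View pics/w1.png

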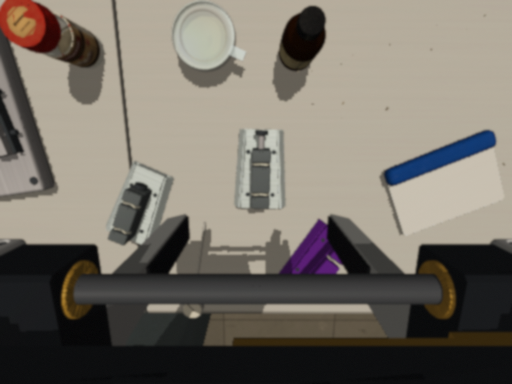

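The wrist view confirms it: the stem shows at (261,141), with the knob at (261,131) well clear of the block at (261,180). Next: descend and grasp.

{"api": "carry_out", "payload": {
  "commands": [
    {"slide": [2, 3, 40], "rotation": [0, 0, 0.8], "gripper": 94},
    {"slide": [2, 3, 80], "rotation": [0, 0, 0.8], "gripper": 94},
    {"slide": [2, 3, 120], "rotation": [0, 0, 0.8], "gripper": 70},
    {"slide": [2, 3, 155], "rotation": [0, 0, 0.8], "gripper": 60},
    {"slide": [2, 3, 180], "rotation": [0, 0, 0.8], "gripper": 60},
    {"slide": [2, 3, 197], "rotation": [0, 0, 0.8], "gripper": 60},
    {"slide": [2, 3, 197], "rotation": [0, 0, 0.8], "gripper": 60},
    {"slide": [2, 3, 197], "rotation": [0, 0, 0.8], "gripper": 10},
    {"slide": [2, 3, 197], "rotation": [0, 0, 0.8], "gripper": 10},
    {"slide": [2, 3, 197], "rotation": [0, 0, 0.8], "gripper": 10},
    {"slide": [2, 3, 197], "rotation": [0, 0, 0.8], "gripper": 10},
    {"slide": [2, 3, 197], "rotation": [0, 0, 0.8], "gripper": 10}
  ]
}}

```text
time: 2.15
eef_pos: [0.5127, -0.3005, 0.0244]
orientation: [[1.0, -0.015, 0.001], [-0.015, -1.0, -0.001], [0.001, 0.001, -1.0]]
force: [0.0, 2.8, 1.9]
opening: 0.031
grasp_force: 1.5
```

{"api": "carry_out", "payload": {
  "commands": [
    {"slide": [3, -4, 1], "gripper": 10},
    {"slide": [3, -4, 1], "gripper": 10},
    {"slide": [3, -4, 1], "gripper": 10},
    {"slide": [3, -4, 1], "gripper": 10}
  ]
}}

```text
$.commands[0]: bad value
```

Run:
```python
from cell import r
o=r.get_obs();print(o["eef_pos"].round(4),o["opening"],o["grasp_force"],o["force"])
```

```text
[ 0.5127 -0.3005  0.0244] 0.031014324357557483 1.5185546362772584 [0.03091226 2.844845   1.91628211]
```

{"api": "carry_out", "payload": {
  "commands": [
    {"slide": [3, -4, 1], "rotation": [0, 0, 0], "gripper": 10},
    {"slide": [3, -4, 1], "rotation": [0, 0, 0], "gripper": 10},
    {"slide": [3, -4, 1], "rotation": [0, 0, 0], "gripper": 10},
    {"slide": [3, -4, 1], "rotation": [0, 0, 0], "gripper": 10}
  ]
}}

```text
time: 2.48
eef_pos: [0.5161, -0.2962, 0.0231]
orientation: [[1.0, -0.015, 0.001], [-0.015, -1.0, -0.0], [0.001, 0.0, -1.0]]
force: [0.5, 1.2, 5.0]
opening: 0.024
grasp_force: 30.0
```

{"api": "carry_out", "payload": {
  "commands": [
    {"slide": [0, 0, -20], "rotation": [0, 0, 0], "gripper": 10},
    {"slide": [0, 0, -60], "rotation": [0, 0, 0], "gripper": 10},
    {"slide": [-3, -10, -100], "rotation": [0, 0, 0], "gripper": 10},
    {"slide": [-6, -45, -125], "rotation": [0, 0, 0], "gripper": 10},
    {"slide": [-10, -85, -150], "rotation": [0, 0, -2], "gripper": 10},
    {"slide": [-12, -125, -170], "rotation": [0, 0, -3], "gripper": 10},
    {"slide": [-14, -165, -185], "rotation": [0, 0, -5], "gripper": 10},
    {"slide": [-16, -205, -200], "rotation": [0, 0, -6], "gripper": 10},
    {"slide": [-18, -245, -210], "rotation": [0, 0, -8], "gripper": 10},
    {"slide": [-20, -285, -217], "rotation": [0, 0, -9.3], "gripper": 10},
    {"slide": [-22, -325, -217], "rotation": [0, 0, -9.3], "gripper": 10},
    {"slide": [-22, -350, -217], "rotation": [0, 0, -9.3], "gripper": 10}
  ]
}}

```text
time: 3.48
eef_pos: [0.4979, 0.0568, 0.2399]
orientation: [[0.989, 0.148, 0.0], [0.148, -0.989, 0.0], [0.0, -0.0, -1.0]]
force: [0.8, 0.1, -4.5]
opening: 0.0239
grasp_force: 30.0
```

{"api": "carry_out", "payload": {
  "commands": [
    {"slide": [0, -18, 0], "rotation": [0, 0, 0], "gripper": 10},
    {"slide": [0, -26, 0], "rotation": [0, 0, 0], "gripper": 10},
    {"slide": [0, -26, 0], "rotation": [0, 0, 0], "gripper": 10},
    {"slide": [0, -26, 0], "rotation": [0, 0, 0], "gripper": 10}
  ]
}}

```text
time: 3.82
eef_pos: [0.4948, 0.0792, 0.2391]
orientation: [[0.989, 0.147, -0.001], [0.147, -0.989, -0.0], [-0.001, 0.0, -1.0]]
force: [0.2, -0.6, -3.2]
opening: 0.0235
grasp_force: 30.0
```

Run:
```python
from cell import r
from h import *
import pickle
o=r.get_obs();print(o["time"],o["eef_pos"].round(4),o["orientation"].round(3).tolist(),o["force"],o["opening"])
c=r.camera("wrist");pickle.dump(c,open("w2.pkl","wb"));cv2.imwrite("pics/w2.png",c["img"][:,:,::-1])
```

```text
3.8167 [0.4948 0.0792 0.2391] [[0.989, 0.147, -0.001], [0.147, -0.989, -0.0], [-0.001, 0.0, -1.0]] [ 0.23149746 -0.60103446 -3.24599012] 0.023455934674589188
```

View pics/w2.png

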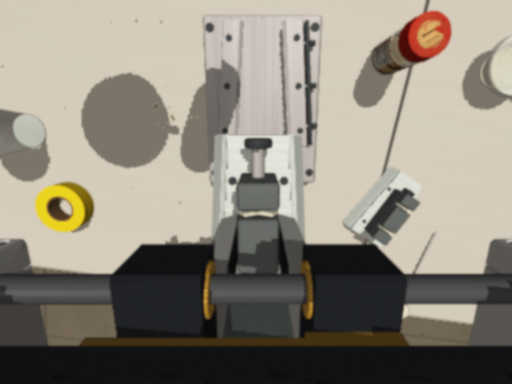

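The cartridge is held straight with its knob at (259,143). The base's far corners are at (204,16) and (321,16), the spice jar is at (425,40), and the mouth is hidden under the nose.

Run:
```python
import pickle
from h import *
c=pickle.load(open("w2.pkl","rb"));P=pts(c);z=P[...,2]
m=(z>.022)&(z<.052); m[:, :190]=0; m[:,335:]=0
L=[];R=[];T=[]
for v in range(22,125,3):
    u=np.where(m[v])[0]; L.append(ray(c,u[0]-.5,v,.03)[:2]); R.append(ray(c,u[-1]+.5,v,.03)[:2])
for u in range(212,315,3):
    v=np.where(m[:100,u])[0][0]; T.append(ray(c,u,v-.5,.03)[:2])
fit=lambda q:cv2.fitLine(np.array(q,np.float32),cv2.DIST_HUBER,0,.001,.001).ravel()
l,r_,t=fit(L),fit(R),fit(T)
yaw=[np.degrees(np.arctan2(*(k[1::-1]*np.sign(k[0])))) for k in (l,r_)]; print("side yaws",yaw,"far edge",np.degrees(np.arctan2(-t[0]*np.sign(t[1]),abs(t[1]))))
y=np.radians(np.mean(yaw));ax=np.array([np.cos(y),np.sin(y)]);n=np.array([-ax[1],ax[0]])
print("width",n@(l[2:]-r_[2:]))
o=ax*(ax@t[2:]-.0875)+n*(n@(l[2:]+r_[2:])/2);print("origin",o)
fl=(abs((P[...,:2]-o)@n)<.02)&(abs((P[...,:2]-o)@ax-.03)<.03)&(z<.06);print("floor z",np.median(z[fl]))
# rails top edges: lateral positions of high points
q=(P[...,:2]-o)@ax;w=(P[...,:2]-o)@n
for a in (.0,.02,.04,.06): 
    k=(abs(q-a)<.004)&(z>.041)&(z<.055)&(abs(w)<.07); print(a,"inner +",w[k&(w>0)].min(),"inner -",w[k&(w<0)].max(),z[k].mean())
# held cartridge: shoe front part
g=(z>.16)&(z<.19)&(P[...,0]>.5);print("shoe z",np.median(z[(z>.18)&(z<.215)&(P[...,0]>.5)]))
```

```text
side yaws [np.float32(8.406725), np.float32(8.555004)] far edge 8.4294815
width 0.14838909
origin [0.60860556 0.09088027]
floor z 0.029960086985401334
0.0 inner + 0.028465240630360274 inner - -0.02929354709586841 0.04662385631334394
0.02 inner + 0.026925548629188216 inner - -0.027731326563566715 0.04658123181983438
0.04 inner + 0.02538441630846131 inner - -0.02606825061090344 0.04656969806980742
0.06 inner + 0.023862786701233162 inner - -0.024462056896675608 0.0467854619833642
shoe z nan
  return _methods._mean(a, axis=axis, dtype=dtype,
  ret = ret.dtype.type(ret / rcount)
```

{"api": "carry_out", "payload": {
  "commands": [
    {"slide": [-15, 3, 20], "rotation": [0, 0, 0], "gripper": 10},
    {"slide": [-33, 5, 55], "rotation": [0, 0, 0], "gripper": 10},
    {"slide": [-33, 5, 90], "rotation": [0, 0, 0], "gripper": 10},
    {"slide": [-33, 5, 120], "rotation": [0, 0, 0], "gripper": 10},
    {"slide": [-33, 5, 145], "rotation": [0, 0, 0], "gripper": 10},
    {"slide": [-33, 5, 165], "rotation": [0, 0, 0], "gripper": 10},
    {"slide": [-33, 5, 176], "rotation": [0, 0, 0], "gripper": 10},
    {"slide": [-33, 5, 182], "rotation": [0, 0, 0], "gripper": 10},
    {"slide": [-33, 5, 182], "rotation": [0, 0, 0], "gripper": 10},
    {"slide": [-33, 5, 182], "rotation": [0, 0, 0], "gripper": 10},
    {"slide": [-33, 5, 182], "rotation": [0, 0, 0], "gripper": 10}
  ]
}}

```text
time: 4.78
eef_pos: [0.4636, 0.0696, 0.0584]
orientation: [[0.989, 0.146, 0.002], [0.146, -0.989, 0.0], [0.002, 0.0, -1.0]]
force: [-0.1, 0.2, -3.7]
opening: 0.0239
grasp_force: 30.0
```

```bash
cat >> h.py <<'E'
def st(r,o=np.array([.6086,.0909]),y=np.radians(8.45)):
    s=r.get_obs();ax=np.array([np.cos(y),np.sin(y)]);n=np.array([-ax[1],ax[0]]);d=s["eef_pos"][:2]-o
    print("t",round(s["time"],2),"bed x,y mm",(d@ax*1e3).round(1),(d@n*1e3).round(1),"z",(s["eef_pos"][2]*1e3).round(1),"yaw",np.degrees(np.arctan2(s["orientation"][1,0],s["orientation"][0,0])).round(2),"F along,lat,z",(s["force"][:2]@ax).round(1),(s["force"][:2]@n).round(1),s["force"][2].round(1),"M",np.round(s["moment"],2),"open",s["opening"])
E
python3 - <<'E'
from cell import r
from h import *
st(r);c=r.camera("wrist");P=pts(c);z=P[...,2]
o=np.array([.6086,.0909]);y=np.radians(8.45);a=np.array([np.cos(y),np.sin(y)]);n=np.array([-a[1],a[0]])
q=(P[...,:2]-o)@a;w=(P[...,:2]-o)@n
m=(q>-.118)&(q<-.083)&(abs(w)<.045)&(z>.044)&(z<.054);print(m.sum(),"nose x",q[m].max(),"shoe top z",np.median(z[m]))
for s in (-.112,-.105,-.098,-.09):
    k=m&(abs(q-s)<.003);print(s,w[k].min(),w[k].max())
k=(z>.068)&(z<.08)&(q>-.125)&(q<-.06)&(abs(w)<.015);print("knob front",q[k].max(),w[k].mean())
E
```

```text
t 4.78 bed x,y mm -146.6 0.2 z 58.4 yaw 8.41 F along,lat,z -0.0 0.2 -3.7 M [-0.01  0.05 -0.02] open 0.023932219939944235
2873 nose x -0.08480294526189314 shoe top z 0.05084956407367826
-0.112 -0.02902773264172751 0.02922333803402252
-0.105 -0.028120691596617967 0.028308395391985628
-0.098 -0.02801715600085745 0.028141888647134197
-0.09 -0.026957142085187524 0.02705830758664268
knob front -0.08561307783527967 4.791215291998645e-05
```

{"api": "carry_out", "payload": {
  "commands": [
    {"slide": [0, 0, 3], "rotation": [0, 0, 0], "gripper": 10},
    {"slide": [8, 0, 3.5], "rotation": [0, 0, 0], "gripper": 10},
    {"slide": [18, 0, 3.5], "rotation": [0, 0, 0], "gripper": 10},
    {"slide": [28, 0, 3.5], "rotation": [0, 0, 0], "gripper": 10},
    {"slide": [38, 0, 3.5], "rotation": [0, 0, 0], "gripper": 10},
    {"slide": [48, 0, 3.5], "rotation": [0, 0, 0], "gripper": 10},
    {"slide": [58, 0, 3.5], "rotation": [0, 0, 0], "gripper": 10},
    {"slide": [68, 0, 3.5], "rotation": [0, 0, 0], "gripper": 10},
    {"slide": [76, 0, 3.5], "rotation": [0, 0, 0], "gripper": 10},
    {"slide": [82, 0, 3.5], "rotation": [0, 0, 0], "gripper": 10},
    {"slide": [84, 0, 3.5], "rotation": [0, 0, 0], "gripper": 10},
    {"slide": [84, 0, 4], "rotation": [0, 0, 0], "gripper": 10}
  ]
}}

```text
time: 5.83
eef_pos: [0.5463, 0.0823, 0.0534]
orientation: [[0.989, 0.147, -0.0], [0.147, -0.989, 0.0], [-0.0, -0.0, -1.0]]
force: [-0.6, -0.6, -2.9]
opening: 0.0236
grasp_force: 30.0
```

Run:
```python
from cell import r
from h import *
st(r)
```

```text
t 5.83 bed x,y mm -62.9 0.6 z 53.4 yaw 8.44 F along,lat,z -0.7 -0.5 -2.9 M [-0.02 -0.03  0.02] open 0.023576009835371583
```

{"api": "carry_out", "payload": {
  "commands": [
    {"slide": [0, 0, 0.5], "rotation": [0, 0, 0], "gripper": 10},
    {"slide": [0, 0, 0.5], "rotation": [0, 0, 0], "gripper": 10},
    {"slide": [0, 0, 0.5], "rotation": [0, 0, 0], "gripper": 50},
    {"slide": [0, 0, 0.5], "rotation": [0, 0, 0], "gripper": 50},
    {"slide": [0, 0, 0.5], "rotation": [0, 0, 0], "gripper": 50},
    {"slide": [0, 0, -15], "rotation": [0, 0, 0], "gripper": 50},
    {"slide": [0, 0, -40], "rotation": [0, 0, 0], "gripper": 50},
    {"slide": [0, 0, -60], "rotation": [0, 0, 0], "gripper": 50},
    {"slide": [-30, 0, -65], "rotation": [0, 0, 0], "gripper": 0},
    {"slide": [-60, 0, -65], "rotation": [0, 0, 0], "gripper": 0},
    {"slide": [-80, 0, -65], "rotation": [0, 0, 0], "gripper": 0},
    {"slide": [-80, 0, -65], "rotation": [0, 0, 0], "gripper": 0}
  ]
}}

```text
time: 6.83
eef_pos: [0.4642, 0.0702, 0.1187]
orientation: [[0.989, 0.147, -0.001], [0.147, -0.989, -0.0], [-0.001, -0.0, -1.0]]
force: [-0.3, -0.8, 0.4]
opening: 0.0266
grasp_force: 0.0
```

```bash
cat >> h.py <<'E'
def cart(r):
    c=r.camera("wrist");P=pts(c);z=P[...,2]
    o=np.array([.6086,.0909]);y=np.radians(8.45);a=np.array([np.cos(y),np.sin(y)]);n=np.array([-a[1],a[0]])
    q=(P[...,:2]-o)@a;w=(P[...,:2]-o)@n
    m=(z>.078)&(z<.090)&(abs(w)<.03)&(q>-.13)&(q<.06); print("block",m.sum(),cv2.minAreaRect((np.c_[q[m],w[m]]*1e3).astype(np.float32)),"z",z[m].mean())
    k=(z>.054)&(z<.077)&(q>-.06)&(q<.09)&(abs(w)<.009);print("front-most knob x",q[k].max() if k.any() else None)
    s=(z>.043)&(z<.049)&(abs(w)<.0235)&(q>-.14)&(q<.09);print("shoe top x range",q[s].min(),q[s].max(),z[s].mean())
    return c
E
python3 - <<'E'
from cell import r
from h import *
st(r);c=cart(r);cv2.imwrite("pics/w3.png",c["img"][:,:,::-1])
E
```

```text
t 6.83 bed x,y mm -145.8 0.7 z 118.7 yaw 8.44 F along,lat,z -0.5 -0.7 0.4 M [0.06 0.02 0.02] open 0.026570092039527905
block 3216 ((-63.03031921386719, 0.5369682312011719), (24.06357765197754, 76.36656188964844), 89.9350814819336) z 0.08348580290732037
front-most knob x -0.0022966116773640577
shoe top x range -0.1117527248126505 -0.00137991051406739 0.045849292289062746
```

View pics/w3.png

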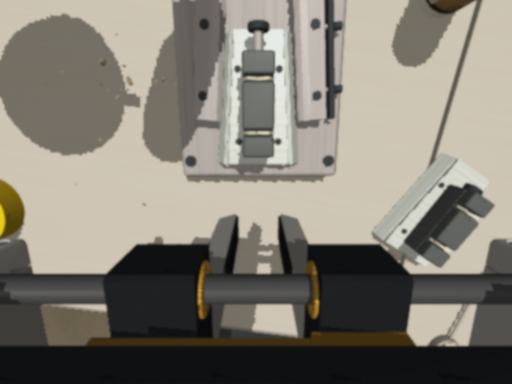

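The cartridge lies flat and straight in the mouth: block centre at (258,105), knob still out at (258,27), rear edge at row 163. Now I'll go down behind it with the fingers shut.

{"api": "carry_out", "payload": {
  "commands": [
    {"slide": [0, 0, 30], "rotation": [0, 0, 0], "gripper": 0},
    {"slide": [0, 0, 60], "rotation": [0, 0, 0], "gripper": 0},
    {"slide": [0, 0, 76], "rotation": [0, 0, 0], "gripper": 0},
    {"slide": [0, 0, 82], "rotation": [0, 0, 0], "gripper": 0},
    {"slide": [4, 0, 82], "rotation": [0, 0, 0], "gripper": 0},
    {"slide": [10, 0, 82], "rotation": [0, 0, 0], "gripper": 0},
    {"slide": [15, 0, 82], "rotation": [0, 0, 0], "gripper": 0},
    {"slide": [20, 0, 82], "rotation": [0, 0, 0], "gripper": 0},
    {"slide": [25, 0, 82], "rotation": [0, 0, 0], "gripper": 0},
    {"slide": [30, 0, 82], "rotation": [0, 0, 0], "gripper": 0},
    {"slide": [35, 0, 82], "rotation": [0, 0, 0], "gripper": 0},
    {"slide": [40, 0, 82], "rotation": [0, 0, 0], "gripper": 0}
  ]
}}

```text
time: 7.88
eef_pos: [0.507, 0.0764, 0.0366]
orientation: [[0.989, 0.147, 0.0], [0.147, -0.989, 0.0], [0.0, -0.0, -1.0]]
force: [-2.0, -0.2, 0.8]
opening: 0.0004
grasp_force: 0.7
```

Run:
```python
from cell import r
from h import *
st(r);cart(r)
```

```text
t 7.88 bed x,y mm -102.6 0.6 z 36.6 yaw 8.44 F along,lat,z -2.1 0.1 0.8 M [-0.1   0.21 -0.04] open 0.0004465896034394612
block 7961 ((-50.26277542114258, 0.23980426788330078), (24.781179428100586, 88.0271987915039), 89.72041320800781) z 0.08343016580445271
front-most knob x 0.01724218319051631
shoe top x range -0.09426465362097848 0.018311799187375195 0.04579460185163896
```

{"api": "carry_out", "payload": {
  "commands": [
    {"slide": [3, 0, 0], "rotation": [0, 0, 0], "gripper": 0},
    {"slide": [6, 0, 0], "rotation": [0, 0, 0], "gripper": 0},
    {"slide": [9, 0, 0], "rotation": [0, 0, 0], "gripper": 0},
    {"slide": [12, 0, 0], "rotation": [0, 0, 0], "gripper": 0},
    {"slide": [14, 0, 0], "rotation": [0, 0, 0], "gripper": 0},
    {"slide": [16, 0, 0], "rotation": [0, 0, 0], "gripper": 0},
    {"slide": [18, 0, 0], "rotation": [0, 0, 0], "gripper": 0}
  ]
}}

```text
time: 8.52
eef_pos: [0.5244, 0.079, 0.0365]
orientation: [[0.989, 0.147, -0.0], [0.147, -0.989, 0.0], [-0.0, -0.0, -1.0]]
force: [-1.5, -0.3, -0.2]
opening: 0.0005
grasp_force: 0.5
```

{"api": "carry_out", "payload": {
  "commands": [
    {"slide": [1.5, 0, 0], "rotation": [0, 0, 0], "gripper": 0},
    {"slide": [3, 0, 0], "rotation": [0, 0, 0], "gripper": 0},
    {"slide": [4, 0, 0], "rotation": [0, 0, 0], "gripper": 0},
    {"slide": [5, 0, 0], "rotation": [0, 0, 0], "gripper": 0}
  ]
}}

```text
time: 8.85
eef_pos: [0.5293, 0.0798, 0.0364]
orientation: [[0.989, 0.147, -0.0], [0.147, -0.989, -0.0], [-0.0, -0.0, -1.0]]
force: [-0.9, 0.1, -0.7]
opening: 0.0006
grasp_force: 0.5
```

{"api": "carry_out", "payload": {
  "commands": [
    {"slide": [1, 0, 0], "rotation": [0, 0, 0], "gripper": 0},
    {"slide": [2, 0, 0], "rotation": [0, 0, 0], "gripper": 0},
    {"slide": [3, 0, 0], "rotation": [0, 0, 0], "gripper": 0},
    {"slide": [4, 0, 0], "rotation": [0, 0, 0], "gripper": 0}
  ]
}}

```text
time: 9.18
eef_pos: [0.5332, 0.0802, 0.0364]
orientation: [[0.989, 0.147, -0.0], [0.147, -0.989, -0.0], [-0.0, 0.0, -1.0]]
force: [-1.4, -1.2, 0.0]
opening: 0.0006
grasp_force: 0.8
```

{"api": "carry_out", "payload": {
  "commands": [
    {"slide": [1, 0, 0], "rotation": [0, 0, 0], "gripper": 0},
    {"slide": [2, 0, 0], "rotation": [0, 0, 0], "gripper": 0},
    {"slide": [3, 0, 0], "rotation": [0, 0, 0], "gripper": 0}
  ]
}}

```text
time: 9.43
eef_pos: [0.5362, 0.0807, 0.0364]
orientation: [[0.989, 0.147, -0.0], [0.147, -0.989, -0.0], [-0.0, 0.0, -1.0]]
force: [-1.6, -1.7, 0.2]
opening: 0.0007
grasp_force: 0.9
```

{"api": "carry_out", "payload": {
  "commands": [
    {"slide": [1, 0, 0], "rotation": [0, 0, 0], "gripper": 0},
    {"slide": [2, 0, 0], "rotation": [0, 0, 0], "gripper": 0}
  ]
}}

```text
time: 9.6
eef_pos: [0.5382, 0.0811, 0.0364]
orientation: [[0.989, 0.147, -0.0], [0.147, -0.989, -0.0], [-0.0, 0.0, -1.0]]
force: [-2.2, -2.4, -0.1]
opening: 0.0005
grasp_force: 0.9
```

{"api": "carry_out", "payload": {
  "commands": [
    {"slide": [1, 0.3, 0], "rotation": [0, 0, 0], "gripper": 0},
    {"slide": [2, 0.5, 0], "rotation": [0, 0, 0], "gripper": 0}
  ]
}}

```text
time: 9.77
eef_pos: [0.5403, 0.0809, 0.0365]
orientation: [[0.989, 0.147, 0.0], [0.147, -0.989, 0.0], [0.0, -0.0, -1.0]]
force: [-1.3, -0.1, -0.6]
opening: 0.0003
grasp_force: 0.5
```

{"api": "carry_out", "payload": {
  "commands": [
    {"slide": [1, 0, 0], "rotation": [0, 0, 0], "gripper": 0},
    {"slide": [2, 0, 0], "rotation": [0, 0, 0], "gripper": 0}
  ]
}}

```text
time: 9.93
eef_pos: [0.5423, 0.0812, 0.0365]
orientation: [[0.989, 0.147, 0.0], [0.147, -0.989, 0.0], [0.0, -0.0, -1.0]]
force: [-2.4, -0.0, -0.0]
opening: 0.0003
grasp_force: 0.5
```

Run:
```python
from cell import r
from h import *
st(r);cart(r)
```

```text
t 9.93 bed x,y mm -67.0 0.2 z 36.5 yaw 8.44 F along,lat,z -2.4 0.3 -0.0 M [0.02 0.24 0.01] open 0.00032285971637790366
block 7971 ((-14.697744369506836, -0.09531402587890625), (24.894927978515625, 87.94388580322266), 89.91661834716797) z 0.08341823787628966
front-most knob x 0.05272113479029577
shoe top x range -0.056629908871805405 0.0664898108180802 0.04578295140665639
```

{"api": "carry_out", "payload": {
  "commands": [
    {"slide": [1, 0, 0], "rotation": [0, 0, 0], "gripper": 0},
    {"slide": [2, 0, 0], "rotation": [0, 0, 0], "gripper": 0}
  ]
}}

```text
time: 10.15
eef_pos: [0.5442, 0.0815, 0.0365]
orientation: [[0.989, 0.147, -0.0], [0.147, -0.989, 0.0], [-0.0, -0.0, -1.0]]
force: [-1.4, 1.4, -0.5]
opening: 0.0005
grasp_force: 0.6
```

{"api": "carry_out", "payload": {
  "commands": [
    {"slide": [1, 0, 0], "rotation": [0, 0, 0], "gripper": 0},
    {"slide": [2, 0, 0], "rotation": [0, 0, 0], "gripper": 0}
  ]
}}

```text
time: 10.32
eef_pos: [0.5462, 0.0817, 0.0365]
orientation: [[0.989, 0.147, -0.0], [0.147, -0.989, -0.0], [-0.0, 0.0, -1.0]]
force: [-0.9, -1.7, -0.0]
opening: 0.0005
grasp_force: 0.9
```

{"api": "carry_out", "payload": {
  "commands": [
    {"slide": [1, 0, 0], "rotation": [0, 0, 0], "gripper": 0},
    {"slide": [2, 0, 0], "rotation": [0, 0, 0], "gripper": 0}
  ]
}}

```text
time: 10.48
eef_pos: [0.5481, 0.082, 0.0364]
orientation: [[0.989, 0.147, -0.0], [0.147, -0.989, -0.0], [-0.0, 0.0, -1.0]]
force: [-1.8, -1.7, 0.7]
opening: 0.0003
grasp_force: 0.9
```

{"api": "carry_out", "payload": {
  "commands": [
    {"slide": [1, 0, 0], "rotation": [0, 0, 0], "gripper": 0},
    {"slide": [2, 0.2, 0], "rotation": [0, 0, 0], "gripper": 0}
  ]
}}

```text
time: 10.65
eef_pos: [0.55, 0.0822, 0.0364]
orientation: [[0.989, 0.147, -0.001], [0.147, -0.989, 0.0], [-0.001, -0.0, -1.0]]
force: [-6.1, 0.5, 2.9]
opening: 0.0007
grasp_force: 2.7
```

{"api": "carry_out", "payload": {
  "commands": [
    {"slide": [1, 0, 0], "rotation": [0, 0, 0], "gripper": 0},
    {"slide": [2, 0, 0], "rotation": [0, 0, 0], "gripper": 0}
  ]
}}

```text
time: 10.82
eef_pos: [0.551, 0.0823, 0.0363]
orientation: [[0.989, 0.147, -0.003], [0.147, -0.989, -0.0], [-0.003, -0.0, -1.0]]
force: [-12.9, -3.0, 7.5]
opening: 0.0004
grasp_force: 6.8
```

{"api": "carry_out", "payload": {
  "commands": [
    {"slide": [1, 0, 0], "rotation": [0, 0, 0], "gripper": 0},
    {"slide": [2, 0, 0], "rotation": [0, 0, 0], "gripper": 0}
  ]
}}

```text
time: 10.98
eef_pos: [0.5519, 0.0824, 0.0361]
orientation: [[0.989, 0.147, -0.006], [0.147, -0.989, -0.001], [-0.006, -0.0, -1.0]]
force: [-20.4, -4.7, 11.1]
opening: 0.0004
grasp_force: 10.3
```

{"api": "carry_out", "payload": {
  "commands": [
    {"slide": [0.4, 0, 0], "rotation": [0, 0, 0], "gripper": 0},
    {"slide": [0.4, 0, 0], "rotation": [0, 0, 0], "gripper": 0},
    {"slide": [0.4, 0, 0], "rotation": [0, 0, 0], "gripper": 0}
  ]
}}

```text
time: 11.23
eef_pos: [0.552, 0.0825, 0.036]
orientation: [[0.989, 0.147, -0.006], [0.147, -0.989, -0.001], [-0.007, -0.0, -1.0]]
force: [-19.6, -3.8, 11.4]
opening: 0.0007
grasp_force: 10.0
```

{"api": "carry_out", "payload": {
  "commands": [
    {"slide": [0.5, 0, 0], "rotation": [0, 0, 0], "gripper": 0},
    {"slide": [1, 0, 0], "rotation": [0, 0, 0], "gripper": 0},
    {"slide": [1, 0, 0], "rotation": [0, 0, 0], "gripper": 0}
  ]
}}

```text
time: 11.48
eef_pos: [0.5525, 0.0825, 0.0359]
orientation: [[0.989, 0.147, -0.008], [0.147, -0.989, -0.001], [-0.008, -0.0, -1.0]]
force: [-22.5, -3.6, 13.6]
opening: 0.0007
grasp_force: 11.8
```

{"api": "carry_out", "payload": {
  "commands": [
    {"slide": [-3, 0, 0], "rotation": [0, 0, 0], "gripper": 0},
    {"slide": [-6, 0, 0], "rotation": [0, 0, 0], "gripper": 0},
    {"slide": [-12, 0, 0], "rotation": [0, 0, 0], "gripper": 0},
    {"slide": [-30, 0, 0], "rotation": [0, 0, 0], "gripper": 0},
    {"slide": [-60, 0, -10], "rotation": [0, 0, 0], "gripper": 0},
    {"slide": [-70, 0, -40], "rotation": [0, 0, 0], "gripper": 0},
    {"slide": [-70, 0, -80], "rotation": [0, 0, 0], "gripper": 0},
    {"slide": [-70, 0, -100], "rotation": [0, 0, 0], "gripper": 0},
    {"slide": [-70, 0, -100], "rotation": [0, 0, 0], "gripper": 0}
  ]
}}

```text
time: 12.23
eef_pos: [0.488, 0.0728, 0.1412]
orientation: [[0.989, 0.147, 0.008], [0.147, -0.989, 0.001], [0.008, 0.001, -1.0]]
force: [0.6, -0.2, 0.6]
opening: 0.0005
grasp_force: 0.0
```

Run:
```python
from cell import r
from h import *
st(r);c=cart(r);cv2.imwrite("pics/w4.png",c["img"][:,:,::-1])
```

```text
t 12.23 bed x,y mm -121.9 -0.2 z 141.2 yaw 8.44 F along,lat,z 0.6 -0.3 0.6 M [-0.01 -0.   -0.03] open 0.0004818735439303701
block 3014 ((1.4347763061523438, -0.6689968109130859), (76.01885986328125, 23.91363525390625), 0.43522563576698303) z 0.08340036821619518
front-most knob x 0.02405798455190965
shoe top x range -0.04599145710545939 0.05468757767587494 0.045843858191448116
```

View pics/w4.png

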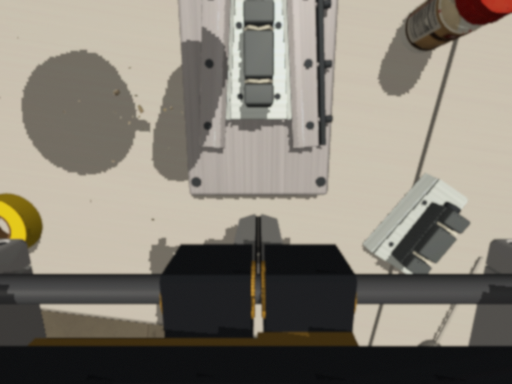

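It is wedged: block centre at (259,50), origin at about x=+8 mm and y=-0.7 mm, flat and straight. It stayed put when the fingers withdrew, and nothing touched the plunger.

Run:
```python
from cell import r
print(r.close_job())
```

```text
the job is handed in; nothing more can be done
None
```

The cartridge with the pulled-out plunger is wedged in the way, pressed home with about 23 N, flat and straight at x≈+8 mm, y≈-0.7 mm; the job is handed in, though I couldn't measure the holding force after release and the knob was out of the last picture.

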